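# Feed the capped vial carrier down to the escapement stop

### The job

Two short sloping feed channels stand on the still-room bench, each with a white carrier puck stuck part way down. Push the carrier that holds the capped vial down its channel until it rests against the stop at the low end, keeping it upright in the channel, and let go of it. Leave the empty carrier in the other channel where it is.

Things in the scene. Friction and masses are not known exactly. Their poses are not given: they have to be found in the camera images.
- carrier: Loaded carrier: white plastic puck, 44 mm diameter, 30 mm high, 0.1-0.2 kg, with an amber vial (22 mm diameter, aluminium cap) standing in its middle, 63 mm high in all. Loose, upright in its channel, held by friction: it moves only while pushed. Origin: centre of its underside; z: its axis, square to the channel floor.
- feeder: Fixed channel holding the loaded carrier; its twin, left or right of it, holds the empty one. Floor slopes 10 degrees, 250 mm long, from x = -130 to the stop at +120 mm, open at the top end; side walls 10 mm high, 52 mm apart. Origin: on the floor surface, centre line, 50 mm above the bench. x: down the slope to the stop; y: across; z: square to the floor.
- stop (a point): Foot of the stop's near face, on the floor's centre line; axes as feeder. The stop is a rigid dark steel plate across the low end, 26 mm high, with a grey escapement block (24 mm high, brass pins to 32 mm) behind. Against it, the carrier's origin is at x = -22 mm of this point.
- empty: Empty carrier in the other channel: the same puck, 44 mm diameter, 30 mm high, with no vial, only a dark round hole in its top. Origin: centre of its underside.
Not all that is in view belongs to the job. Leave any purple or turquoise look-alike of the carrier alone.

How it is judged:
By the outcome, as a careful person would: the job done as asked, in the order asked, and still so for the second after the job is handed in, with the robot touching nothing.
It also fails if it takes over 32 s, if anything falls off the work surface, if the arm or the gripper's body presses on something with over 40 N, if the wrist force passes 120 N, or if a joint passes its speed limit or range.

### The arm

A 7-joint arm with a two-finger parallel gripper is mounted at the origin on the work surface. World frame = base frame: x ahead of the robot, y to its left, z up, the work surface at z = 0. Lengths are in m, angles in rad, forces in N, time in s.
With the tool pointing down it reaches from about 0.4 to 0.85 m from the base axis. Payload 6.9 kg.
Tool frame: the origin (TCP) lies at the very end of the fingers, on their centre line; the grasp point (between the pads) lies 19 mm behind it; z points along the fingers, y is the direction in which the jaws open and shut (so a half turn about z gives the same grasp; the last joint's range is limited). The gripper opens to 85 mm and grips with 20 to 120 N. Pads are 22 mm wide; open, the fingers measure 114 mm over their backs; the gripper's body (76 mm by 85 mm) begins 54 mm behind the grasp point. The pads swing forward as they close: fully open they stand 13 mm farther back than shut.
Start: joints at [-1.185, 0.507, -0.238, 1.5, 0.126, 1.149, -0.155], TCP at [0.173, 0.601, 0.231] pointing down, gripper open.
Joint ranges: [-3.08, 3.08], [-0.24, 2.05], [-1.43, 1.35], [0, 2.5], [-1.52, 4.66], [0.17, 1.96], [-2.89, 2.89]. Speed limits (rad/s): [2.39, 2.39, 3.14, 3.14, 3.14, 3.14, 3.14].

### API

Orientations are given as a unit quaternion [x, y, z, w].
In Python, from station import * gives the robot as it stands. Calls block until the motion is done:
- move_ptp(position, orientation): joint-space move of the TCP to a pose.
- line_to(position, vel=0.15, orientation=None, until_force=None): straight line of the TCP; orientation=None keeps the orientation; vel is the mean speed in m/s. With until_force (N) it stops when the force on the tool has changed by that much, and returns True; else False.
- movej(angles): joint-space move.
- release() and gripper_close(newtons=None): open the fingers fully, or close them until they stop; newtons is the grip in N (None keeps the last).
- wait(seconds).
- inverse_kinematics(position, orientation): joint angles nearest the present ones, or None.
- get_state(): the state.
- capture(name): name is "scene" or "top"; returns the picture (384x512x3 uint8, blue, green, red); there is no depth.
- camera_info(name): a dict with "fx", "fy", "cx", "cy" (pixels), "cam_to_world" (4x4, takes a point from camera to world coordinates). Camera axes: x right, y down, z forward; pixel columns grow to the right and rows downward; lengths in m; the calibration is good to about 2 mm. A picture is of the moment at which its call begins. camera_info takes no time and is no camera call.
A pose or a line that the arm cannot do raises PlanningError and nothing moves.
- job_done(): hands the job in, once; it reports no verdict.
The state is a dict: "time_s": time; "q": joint angles; "dq": joint speeds; "joint_torque": joint torques, N m; "eef_pos": TCP position; "tool_rot": TCP orientation; "ft_force": force on the tool from outside, world axes, zero at the start; "ft_torque": the same for the moment, N m; "grip_width": finger opening in m.
Only numpy, scipy, OpenCV 4.12 (cv2) and the standard library are available. Lean on these libraries where they do the work, as an engineer would, in place of code of your own. Each camera call takes 0.05 s, during which the arm holds its last target. There are 200 camera calls.

## Working session

There is one attempt and no reset: what is moved stays moved. The work goes in short steps, each a Python script; the robot and the scene stay as the last script left them, time stands still between calls to the robot, and variables do not carry over. Pictures are saved under pics/ and viewed, about 8 in all and at most 12, crops included, and the job is handed in when it is done.

```bash
mkdir -p pics; python3 - <<'E'
from station import *
import cv2,numpy as np
for n in("scene","top"):
    cv2.imwrite(f"pics/{n}0.png",capture(n)); i=camera_info(n)
    print(n,i["fx"],i["fy"],i["cx"],i["cy"],np.round(i["cam_to_world"],4).tolist())
s=get_state();print(s)
E
```

```text
scene 349.4123502369327 349.4123502369327 249.91241784711264 193.73514793932026 [[-0.0444, 0.674, -0.7374, 1.0215], [0.9988, 0.0157, -0.0457, 0.0313], [-0.0192, -0.7385, -0.6739, 0.5276], [0.0, 0.0, 0.0, 1.0]]
top 490.21778775120026 490.21778775120026 254.33136825133363 190.74952358007266 [[-0.008, -0.9984, 0.056, 0.5105], [-0.9998, 0.009, 0.0175, -0.0254], [-0.018, -0.0558, -0.9983, 0.9695], [0.0, 0.0, 0.0, 1.0]]
{'time_s': 0.1, 'q': array([-1.18551422,  0.50825915, -0.2375445 ,  1.50097564,  0.12571757,
        1.14893345, -0.15483002]), 'dq': array([ 0.00089702, -0.00221038,  0.00078056, -0.00113221,  0.00023682,
        0.00178897,  0.00119523]), 'joint_torque': array([-4.14505936e-03, -6.21844625e+01, -2.19471507e+00, -2.50207686e+01,
        1.24542211e-02,  7.79880647e-03, -2.46032920e-05]), 'eef_pos': array([0.17254208, 0.60026188, 0.23053348]), 'tool_rot': array([ 1.39438292e-01,  9.90230445e-01, -7.86968942e-04, -9.19116651e-05]), 'ft_force': array([-0.03711511,  0.18027178,  0.57993491]), 'ft_torque': array([-0.01530201,  0.07730532, -0.02999729]), 'grip_width': 0.08567077658648636}
```

View pics/scene0.png

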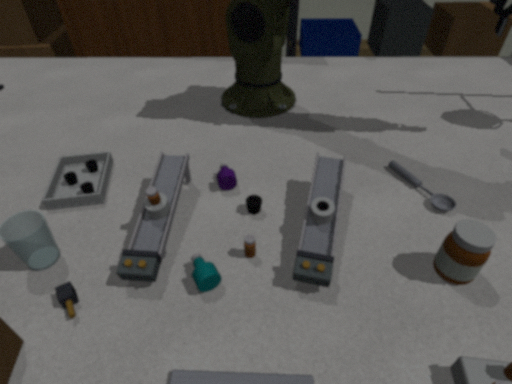

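View pics/top0.png

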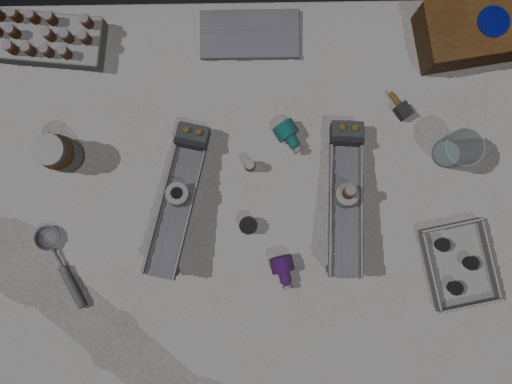

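The loaded carrier is in the channel at right of the top view (about (347,195)), low end up at (347,145). The empty one is at (177,193). I'll enlarge the loaded channel.

```bash
python3 - <<'E'
import cv2,numpy as np
t=cv2.imread("pics/top0.png")[115:285,310:385]; s=cv2.imread("pics/scene0.png")[145:285,110:200]
a=cv2.resize(t,None,fx=3.5,fy=3.5,interpolation=cv2.INTER_CUBIC); b=cv2.resize(s,None,fx=4.25,fy=4.25,interpolation=cv2.INTER_CUBIC)
im=np.zeros((600,660,3),np.uint8); im[:a.shape[0],:a.shape[1]]=a; im[:b.shape[0],270:270+b.shape[1]]=b
cv2.imwrite("pics/crop0.png",im); print(a.shape,b.shape)
E
```

```text
(595, 262, 3) (595, 382, 3)
```

View pics/crop0.png

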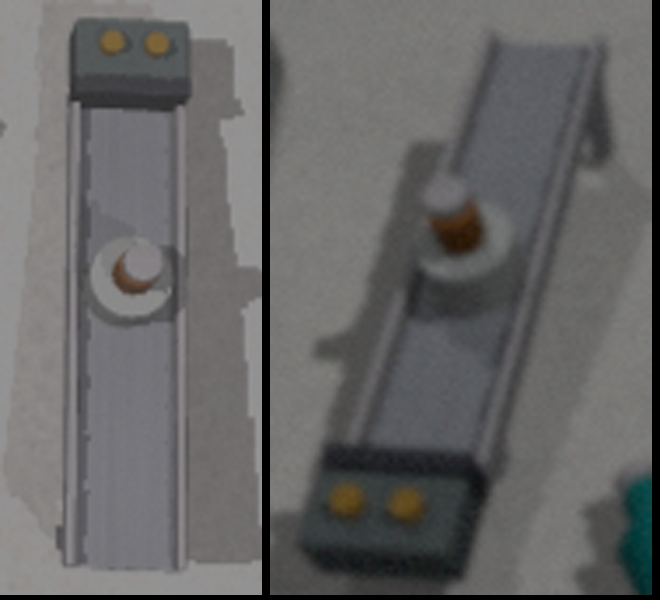

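```bash
cat > h.py <<'E'
from station import *
import cv2,numpy as np
def ray(n,u,v):
    i=camera_info(n);M=np.array(i["cam_to_world"])
    return M[:3,3],M[:3,:3]@np.array([(u-i["cx"])/i["fx"],(v-i["cy"])/i["fy"],1])
def onz(n,u,v,z):
    o,d=ray(n,u,v); return o+d*(z-o[2])/d[2]
def tri(a,b):
    A=[];y=[]
    for o,d in(a,b):
        d=d/np.linalg.norm(d);P=np.eye(3)-np.outer(d,d);A.append(P);y.append(P@o)
    return np.linalg.lstsq(np.vstack(A),np.hstack(y),rcond=None)[0]
E
python3 - <<'E'
from h import *
T=lambda x,y:(310+(x+.5)/3.5-.5,115+(y+.5)/3.5-.5); S=lambda x,y:(110+(x-270+.5)/4.25-.5,145+(y+.5)/4.25-.5)
np.set_printoptions(precision=4,suppress=True)
for n,x,y,z in[("topL",69,566,.0824),("topR",183,568,.0824),("floor top mid",135,567,.0726),("lowwallL",75,103,.039),("lowwallR",183,106,.039),("pinL",112,42,.059),("pinR",156,43,.059),("stopL",70,97,.0548),("stopR",190,106,.0548),("puck",131,280,.085)]:
    print(n,onz("top",*T(x,y),z))
print("vialtop",tri(ray("top",*T(144,256)),ray("scene",*S(447,189))))
print("puck",tri(ray("top",*T(131,280)),ray("scene",*S(462,238))))
print("pins",tri(ray("top",*T(112,42)),ray("scene",*S(406,504))),tri(ray("top",*T(156,43)),ray("scene",*S(347,500))))
# swing
print("topR",tri(ray("top",*T(69,566)),ray("scene",*S(603,42))),tri(ray("top",*T(183,568)),ray("scene",*S(493,40))))
E
```

```text
topL [ 0.4055 -0.1429  0.0824]
topR [ 0.4042 -0.201   0.0824]
floor top mid [ 0.4037 -0.1782  0.0726]
lowwallL [ 0.6505 -0.156   0.039 ]
lowwallR [ 0.6482 -0.2146  0.039 ]
pinL [ 0.68   -0.1735  0.059 ]
pinR [ 0.6792 -0.1969  0.059 ]
stopL [ 0.6514 -0.1512  0.0548]
stopR [ 0.6458 -0.2151  0.0548]
puck [ 0.5516 -0.1768  0.085 ]
vialtop [ 0.5615 -0.1764  0.1147]
puck [ 0.5519 -0.178   0.077 ]
pins [ 0.6803 -0.1732  0.0561] [ 0.6795 -0.1967  0.0565]
topR [ 0.4047 -0.1421  0.0775] [ 0.4031 -0.2004  0.0769]
```

```bash
cat >> h.py <<'E'
from scipy.spatial.transform import Rotation as R
FR=R.from_euler('z',-0.05)*R.from_euler('y',np.radians(10)); FO=np.array([.5315,-.1785,.05])
F=lambda x,z:(FO+FR.apply([x,0,z])).tolist()
Q=(R.from_euler('z',-0.05)*R.from_euler('y',np.pi)).as_quat().tolist()
E
python3 - <<'E'
from h import *
up=F(-.05,.012); up[2]=.25
print(F(.12,0),up,inverse_kinematics(up,Q))
move_ptp(up,Q); gripper_close(20)
line_to(F(-.05,.045),0.15)
s=get_state();print(s["time_s"],s["eef_pos"],s["grip_width"])
print(line_to(F(-.05,.012),0.04,until_force=8))
s=get_state();print(s["time_s"],s["eef_pos"],s["ft_force"])
a=capture("top")[115:285,310:385];b=capture("scene")[145:285,110:200]
im=np.zeros((600,660,3),np.uint8)
a=cv2.resize(a,None,fx=3.5,fy=3.5);b=cv2.resize(b,None,fx=4.25,fy=4.25)
im[:595,:a.shape[1]]=a;im[:595,270:270+b.shape[1]]=b;cv2.imwrite("pics/crop1.png",im)
E
```

```text
[0.6495292399711909, -0.18440638480642482, 0.029162218679968363] [0.4844023239639472, -0.17614315183063825, 0.25] [-0.03900411  0.34724721  0.47794962  1.76046214 -0.17872163  1.07692922
  2.02048348]
4.9417 [ 0.49053361 -0.17672884  0.10365899] -0.00034636995093725176
False
5.9167 [ 0.4845349  -0.17624766  0.07062875] [-0.24356643  0.54734997  0.17378341]
```

View pics/crop1.png

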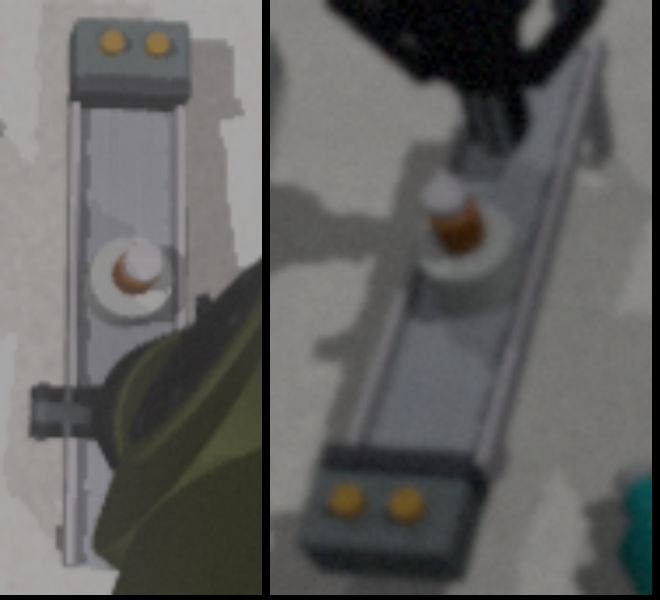

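The shut fingers sit centred in the channel, uphill of the untouched carrier and clear of the walls. Next: push down the slope with a force stop.

```bash
python3 - <<'E'
from h import *
fx=lambda:FR.inv().apply(get_state()["eef_pos"]-FO)
line_to(F(-.028,.012),.05)
print(line_to(F(.05,.012),.035,until_force=12),fx(),get_state()["ft_force"],get_state()["time_s"])
print(line_to(F(.075,.012),.02,until_force=8),fx(),get_state()["ft_force"],get_state()["time_s"])
a=capture("top")[115:285,310:385];b=capture("scene")[145:285,110:200]
im=np.zeros((600,660,3),np.uint8)
a=cv2.resize(a,None,fx=3.5,fy=3.5);b=cv2.resize(b,None,fx=4.25,fy=4.25)
im[:595,:a.shape[1]]=a;im[:595,270:270+b.shape[1]]=b;cv2.imwrite("pics/crop2.png",im)
E
```

```text
False [4.99407052e-02 6.25407182e-06 1.20271349e-02] [-0.89766658 -0.15292691  0.50251133] 8.9833
True [6.58196904e-02 9.96125382e-05 1.11728955e-02] [-1.00808868  0.24991266  0.91845682] 9.825
```

View pics/crop2.png

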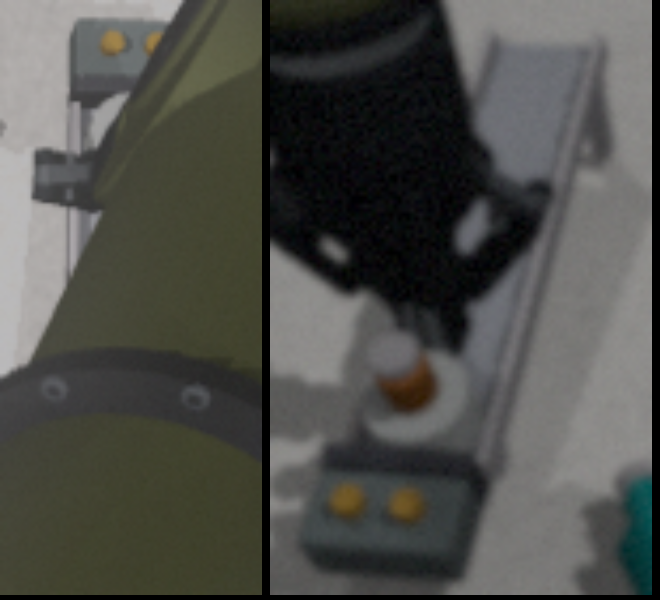

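It stopped at x = 65.8 mm (predicted 65), with the carrier upright at the stop. I'll press once more gently to be sure it's seated, then retreat and look.

```bash
python3 - <<'E'
from h import *
fx=lambda:FR.inv().apply(get_state()["eef_pos"]-FO)
print(line_to(F(.072,.012),.01,until_force=5),fx(),get_state()["ft_force"])
line_to(F(.03,.014),.05)
p=F(-.0,.012);p[2]=.25;line_to(p,.15)
move_ptp([.35,.25,.3],Q)
print(get_state()["time_s"],get_state()["ft_force"])
t=capture("top");s=capture("scene");cv2.imwrite("pics/top3.png",t);cv2.imwrite("pics/scene3.png",s)
a=t[115:285,310:385];b=s[145:285,110:200]
im=np.zeros((600,800,3),np.uint8)
a=cv2.resize(a,None,fx=3.5,fy=3.5);b=cv2.resize(b,None,fx=4.25,fy=4.25)
im[:595,:a.shape[1]]=a;im[:595,270:270+b.shape[1]]=b
im[:340,655:795]=cv2.resize(t[115:285,140:210],None,fx=2,fy=2);cv2.imwrite("pics/crop3.png",im)
t0=cv2.imread("pics/top0.png");print(cv2.absdiff(t,t0)[175:215,155:200].mean())
E
```

```text
True [0.06564873 0.00033615 0.01023367] [ 0.32472026  0.09911645 -0.04463468]
14.2833 [-0.30954329 -0.77509005 -0.22035575]
2.204814814814815
```

View pics/crop3.png

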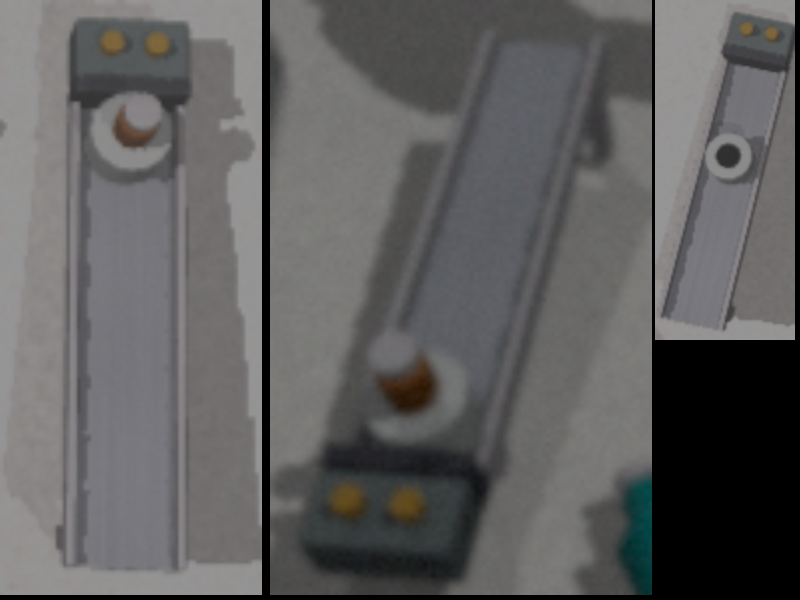

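The carrier is upright against the stop plate and the other carrier hasn't moved. One numeric check of the gap, then hand-in.

```bash
python3 - <<'E'
from h import *
t=cv2.imread("pics/top3.png")
g=cv2.cvtColor(t,cv2.COLOR_BGR2GRAY)[138:170,332:364]
T=lambda x,y:(310+(x+.5)/3.5-.5,115+(y+.5)/3.5-.5)
p=onz("top",*T(131,131),.0625); print(p, FR.inv().apply(p-FO), "expected x 0.098")
p=onz("top",*T(131,280),.077); print("before",FR.inv().apply(p-FO))
E
```

```text
[ 0.63167091 -0.18209178  0.0625    ] [0.09653198 0.00141917 0.02971403] expected x 0.098
before [0.01539484 0.00138025 0.03013104]
```

```bash
python3 -c "
from station import *
job_done()"
```

```text
the job is handed in; nothing more can be done
```

I pushed the loaded carrier about 82 mm down its channel to the stop with the shut fingers, backed off, moved the arm clear and handed the job in. The robot clock read about 14.3 s before the last pictures, well under the 32 s limit.

- **Push:** the force stop tripped at a finger position of x = 65.8 mm, where 65 mm was predicted for contact with the stop. A second, gentle press tripped at 65.6 mm.
- **Carrier position:** the last pictures show it upright against the stop plate. A hand-read measurement from the top view puts its centre at x = 96.5 mm, against 98 mm expected. That 1.5 mm difference is within calibration and pixel error.
- **Empty carrier:** it looks unmoved. The pictures before and after differ only slightly around it.
- **Checks:** none failed. The readings I took showed no more than about 1 N on the tool, but I did not log force or joint speed throughout.

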